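# Purge the steam tap with its spring-centred joystick

### The arm

A 6-joint arm with a two-finger parallel gripper is mounted at the origin on a cart in front of the work surface, level with it; the furniture and walls round the work are solid. World frame = base frame: x ahead of the robot, y to its left, z up, the work surface at z = 0. Lengths are in m, angles in degrees, forces in N, time in s.
With the tool pointing down it reaches from about 0.325 to 0.9 m from the base axis. Payload 6.1 kg.
Tool frame: the origin (TCP) lies at the very end of the fingers, on their centre line; the grasp point (between the pads) lies r.grasp_offset behind it (r.grasp_offset is the distance from the TCP to the grasp point, in m); z points along the fingers, y is the line along which they close (so a half turn about z gives the same grasp; the last joint's range is limited). The gripper opens to 85 mm and grips with 20 to 120 N. Pads are 22 mm wide; open, the fingers measure 114 mm over their backs; the gripper's body (76 mm by 85 mm) begins 54 mm behind the grasp point. The pads swing forward as they close: fully open they stand 13 mm farther back than shut.
Start: joints at [-79.991, 12.628, 87.462, -0, 79.91, -7.225], TCP at [0.185, -0.597, 0.231] pointing down, gripper open.
Joint ranges: [-170.65, 170.65], [-52.31, 119.04], [5.05, 147.46], [-71.25, 251.25], [11.57, 151.72], [-153.62, 153.62]. Speed limits (degrees/s): [147.25, 147.25, 172.46, 180, 180, 180].

### API

Orientations are given as [roll, pitch, yaw] about the fixed x, y, z axes, in that order (R = Rz(yaw) Ry(pitch) Rx(roll)).
In Python, from cell import sensors, optics, order, r gives the robot as it stands.
- The arm moves only by the tool servo_tool, never from a script. Its argument "plan" is a list of rows, each an object of numbers: "dx", "dy", "dz": the shift along the tool's x, y, z in mm; "rx", "ry", "rz": the turn, a rotation vector about the tool's x, y, z in rad. A call has exactly 8 rows; each row is the pose to reach, as a shift and turn from the pose commanded when the call began, along the tool's axes at that moment; what a row does not reach only later rows make up. A row lasts 1/12 s, in which the tool goes at most 41.7 mm and 7.16 degrees, less where a joint would pass 70% of its speed; a pose out of reach is approached as far as the arm can. A call with a gripper value outside its range is refused whole. "fingers" is the gripper command: -1 is shut, 1 is fully open, values between are in proportion, set as the call begins (left out, the last holds). The fingers move at their own pace and stop on an object; "grip_force" is the grip in N (left out, the last holds). Time passes only in rows, so rows that repeat a pose let the fingers close, or fill a call up. It gives the time, the measured TCP pose, the force, the opening and the grip force at its end, in the units of the state.
- sensors.state(): the state, without advancing time (a new reading comes with each control period).
- optics.grab_frame(name): name is "scene" or "top" or "wrist"; returns a dict with "frame" (480x640x3 uint8, red, green, blue), "mtx" (3x3 intrinsics, pixels), "position" and "attitude" of the camera in the world; the wrist camera has in their place "tool_from_camera" (4x4, takes a point from camera to tool coordinates, whose origin is the TCP and whose axes are the flange's). Camera axes: x right, y down, z forward; pixel columns grow to the right and rows downward; lengths in m; the calibration is good to about 2 mm. A picture is of the moment at which its call begins: read the wrist's pose just before it. There is no depth.
- order.hand_in(): hands the job in; it is judged then, once.
The state is a dict: "time": time; "q": joint angles; "qd": joint speeds; "joint_efforts": joint torques, N m; "eef_pos": TCP position; "tool_rot": TCP orientation; "wrist_force": force on the tool from outside, world axes, zero at the start; "wrist_torque": the same for the moment, N m; "grip_width": finger opening in m; "grasp_force": force on a finger pad.
Only numpy, scipy, OpenCV 4.12 (cv2) and the standard library are available. Lean on these libraries where they do the work, as an engineer would, in place of code of your own. Each camera call takes 0.05 s, during which the arm holds its last target. There are 200 camera calls.

### The job

Purge the steam tap: on the tap unit whose joystick has the pale wooden ball, tilt the joystick all the way over towards that unit's red lens and keep it there for a good two seconds, then let go so that it springs back upright. Never tilt it towards the blue lens, and leave the joystick with the black ball alone.

Things in the scene. Friction and masses are not known exactly. Their poses are not given: they have to be found in the camera images.
- steam_knob (a point): Centre of the pale wooden ball (32 mm diameter) on the steam tap's joystick; moves with the stick. Upright it is 137 mm above the worktop, 75 mm above the stick's pivot, which lies mid-way on the housing's top. Stick below: steel rod 9 mm thick. The unit is an aluminium box 100 x 112 mm, 62 mm high, fixed to the worktop, with a low spout and drip dish on its far side.
- steam_red (a point): Top of the red lens (16 mm diameter) on the steam unit's housing, 45 mm horizontally from the stick's pivot, 68 mm above the worktop. The stick tilts only along the line from the pivot to this lens; a blue lens lies 45 mm to the other side of the pivot. The line is turned up to 35 degrees from the robot's left-right line.
- steam_stick (a joint): Tilt of the wooden-ball joystick in rad: 0 upright, positive towards its red lens, negative towards the blue; stops at +0.42 and -0.42. A spring of 0.8 N m/rad centres it (about 4.5 N sideways at the ball at full tilt); released, it returns to 0 within half a second.
- water_stick (a joint): Tilt in rad of the black-ball joystick (0 upright; same size, spring and stops), to be left alone. It is on a second unit of the same build, the hot water tap, 18 to 36 cm to the left or right of the first; its red and blue lenses are the other way round.

How it is judged:
By the outcome, as a careful person would: the job done as asked, in the order asked, and still so for the second after the job is handed in, with the robot touching nothing.
It also fails if it takes over 29 s, if anything falls off the work surface, if the arm or the gripper's body presses on something with over 40 N, if the wrist force passes 120 N, or if a joint passes its speed limit or range.

## Working session

There is one attempt and no reset: what is moved stays moved. The work goes in short steps, Python scripts to look and compute and a tool call to move; the robot and the scene stay as the last step left them, time stands still between calls to the robot, and variables do not carry over. Pictures are saved under pics/ and viewed, at most 10 in all, crops included, and the job is handed in when it is done.

Besides the shell and the picture viewer there is one more tool, called as name(argument=value, ...) on one line, values as JSON. servo_tool: Moves the arm, as the interface text tells. Its arguments: {"type":"object","properties":{"plan":{"type":"array","items":{"type":"object","properties":{"dx":{"type":"number"},"dy":{"type":"number"},"dz":{"type":"number"},"rx":{"type":"number"},"ry":{"type":"number"},"rz":{"type":"number"}}}},"fingers":{"type":"number"},"grip_force":{"type":"number"}},"required":["plan"]}

```bash
mkdir -p pics; ls
python3 - <<'E'
from cell import sensors, optics, order, r
import cv2
print(sensors.state(), r.grasp_offset)
for n in("scene","top"):
    f=optics.grab_frame(n); cv2.imwrite(f"pics/{n}0.png",f["frame"][:,:,::-1]); print(n,f["mtx"].tolist() if hasattr(f["mtx"],'tolist') else f["mtx"],f["position"],f["attitude"])
E
```

```text
pics
{'time': 0.0, 'q': array([-7.99901660e+01,  1.26761737e+01,  8.75250411e+01,  1.85533089e-04,
        7.99100761e+01, -7.22445647e+00]), 'qd': array([ 0.07831979, -0.03749754, -0.03476009,  0.04176753,  0.06806432,
        0.04476242]), 'joint_efforts': array([-1.71129770e-03, -4.96909368e+01, -3.89398026e+01, -4.05376777e-04,
        1.11530477e-02, -9.83650835e-06]), 'eef_pos': array([ 0.185073  , -0.5963434 ,  0.23019585]), 'tool_rot': array([-1.79889616e+02, -1.41767180e-02,  1.72342441e+01]), 'wrist_force': array([ 0.29287706, -0.88771037, -0.33455106]), 'wrist_torque': array([0.03792939, 0.01722522, 0.02210009]), 'grasp_force': 0.0, 'grip_width': 0.08527726893424008} 0.0187
scene [[504.2461420021312, 0.0, 318.4900629759633], [0.0, 504.2461420021312, 234.2962971756342], [0.0, 0.0, 1.0]] [-0.10702001  0.57763173  0.65794221] [-1.27849432e+02  4.52898466e-02 -1.21768134e+02]
top [[494.82163722732105, 0.0, 310.72962035519674], [0.0, 494.82163722732105, 236.92798364383435], [0.0, 0.0, 1.0]] [0.40625581 0.22841366 0.97112762] [-1.76138907e+02 -8.03096573e-02 -9.11019958e+01]
```

View pics/scene0.png

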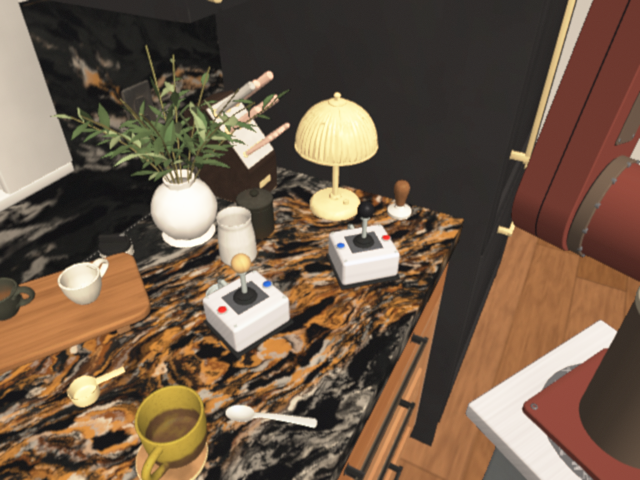

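View pics/top0.png

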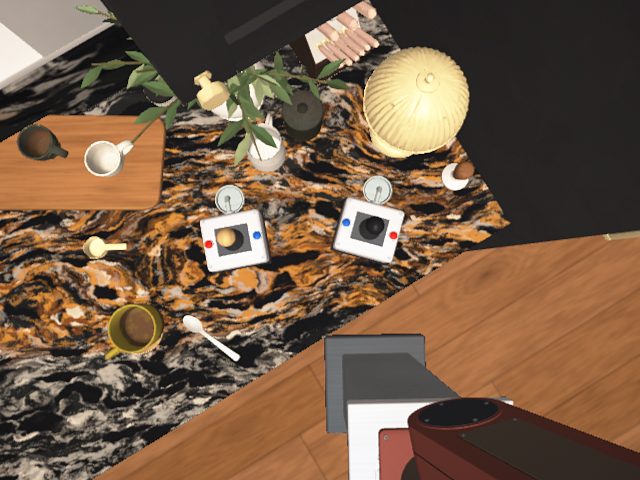

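The scene shows the wooden ball at (240,262) with its red lens at (222,310). In the top view the ball is at (228,238), red at (208,244) and blue at (257,236). The black-ball unit is to the right.

```bash
cat > h.py <<'E'
import numpy as np, cv2
from scipy.spatial.transform import Rotation as R
def rot(a): return R.from_euler('xyz',a,degrees=True).as_matrix()
def ray(f,uv):
    d=np.linalg.solve(f["mtx"],[uv[0],uv[1],1.]); return np.array(f["position"]),rot(f["attitude"])@d
def plane(f,uv,z):
    p,d=ray(f,uv); return p+d*(z-p[2])/d[2]
def tri(r1,r2):
    A=np.zeros((3,3));b=np.zeros(3);
    for p,d in(r1,r2):
        d=d/np.linalg.norm(d);M=np.eye(3)-np.outer(d,d);A+=M;b+=M@p
    return np.linalg.solve(A,b)
def blob(img,m,c,rad):
    mask=np.zeros(m.shape,np.uint8);cv2.circle(mask,c,rad,1,-1)
    M=cv2.moments((m&(mask>0)).astype(np.uint8),True); return (M['m10']/M['m00'],M['m01']/M['m00']),M['m00']
def masks(img):
    hsv=cv2.cvtColor(img,cv2.COLOR_RGB2HSV);h,s,v=[hsv[...,i].astype(int) for i in range(3)]
    return dict(red=((h<8)|(h>172))&(s>140)&(v>100),blue=(h>100)&(h<130)&(s>120)&(v>80),wood=(h>10)&(h<28)&(s>60)&(v>120))
E
python3 - <<'E'
from cell import sensors, optics, order, r
from h import *
C=dict(scene=dict(red=(222,310,8),blue=(267,284,8),wood=(240,262,12)),top=dict(red=(208,244,8),blue=(257,236,8),wood=(228,238,13)))
rays={}
for n in C:
    f=optics.grab_frame(n);m=masks(f["frame"])
    for k,(a,b,rad) in C[n].items():
        uv,ar=blob(f["frame"],m[k],(a,b),rad); rays[n,k]=ray(f,uv)
        print(n,k,np.round(uv,1),ar,plane(f,uv,.137 if k=='wood' else .068).round(4))
for k in C["top"]: print(k,tri(rays["scene",k],rays["top",k]).round(4))
f=optics.grab_frame("top"); print("black",plane(f,(373,226),.137),plane(f,(346,223),.068),plane(f,(393,235),.068), "jug",plane(f,(265,150),.1))
E
```

```text
scene red [221.6 309.3] 37.0 [0.454  0.4131 0.068 ]
scene blue [266.8 283.4] 31.0 [0.4696 0.3242 0.068 ]
scene wood [240.4 263.1] 360.0 [0.4652 0.3679 0.137 ]
top red [208.2 244. ] 42.0 [0.4577 0.4136 0.068 ]
top blue [256.5 235. ] 44.0 [0.4726 0.3251 0.068 ]
top wood [225.2 237. ] 281.0 [0.4651 0.3705 0.137 ]
red [0.4574 0.4132 0.0652]
blue [0.4721 0.3243 0.0662]
wood [0.4645 0.3693 0.1383]
black [0.4790351  0.12044006 0.137     ] [0.491519  0.1608456 0.068    ] [0.46782761 0.07536222 0.068     ] jug [0.62210562 0.30470267 0.1       ]
```

```bash
cat >> h.py <<'E'
def step(p0,e0,p1,e1):
    A,B=rot(e0),rot(e1); return ((A.T@(np.array(p1)-p0))*1000).round(1),R.from_matrix(A.T@B).as_rotvec().round(3)
E
python3 - <<'E'
from h import *
from cell import optics,sensors
p0=np.array([.185,-.597,.231]);y0=17.23
for t in (.25,.5,.75,1):
    p=np.array([.185,-.597,.231])*(1-t)+t*np.array([.472,.312,.23]); y=17.23+82.2*t
    print(p.round(3),step(p0,[180,0,y0],p,[180,0,y])); p0,y0=p,y
f=optics.grab_frame("top")
for uv in((460,250),(500,240)): print([plane(f,uv,z).round(2).tolist() for z in(-.9,0,.5)])
E
```

```text
[ 0.257 -0.37   0.231] (array([ 135.8, -195.8,    0.2]), array([-0.   ,  0.   , -0.359]))
[ 0.328 -0.142  0.23 ] (array([ 195.9, -135.7,    0.2]), array([ 0.   ,  0.   , -0.359]))
[0.4   0.085 0.23 ] (array([ 2.311e+02, -5.820e+01,  2.000e-01]), array([-0.   ,  0.   , -0.359]))
[0.472 0.312 0.23 ] (array([236.8,  26.6,   0.3]), array([ 0.   ,  0.   , -0.359]))
[[0.47, -0.34, -0.9], [0.44, -0.07, 0.0], [0.42, 0.09, 0.5]]
[[0.51, -0.49, -0.9], [0.46, -0.15, 0.0], [0.43, 0.05, 0.5]]
```

servo_tool(plan=[{"rz":0},{"rz":0},{"rz":0},{"rz":0},{"rz":0},{"rz":0},{"rz":0},{"rz":0}], fingers=-1)

```text
$.plan[0]: bad value
```

servo_tool(plan=[{"dx":10,"dy":-14,"dz":0,"rx":0,"ry":0,"rz":-0.03},{"dx":26,"dy":-37,"dz":0,"rx":0,"ry":0,"rz":-0.07},{"dx":44,"dy":-63,"dz":0,"rx":0,"ry":0,"rz":-0.12},{"dx":62,"dy":-90,"dz":0,"rx":0,"ry":0,"rz":-0.17},{"dx":81,"dy":-117,"dz":0,"rx":0,"ry":0,"rz":-0.22},{"dx":99,"dy":-143,"dz":0,"rx":0,"ry":0,"rz":-0.27},{"dx":118,"dy":-170,"dz":0,"rx":0,"ry":0,"rz":-0.32},{"dx":136,"dy":-196,"dz":0,"rx":0,"ry":0,"rz":-0.36}], fingers=-1)

```text
time: 0.97
eef_pos: [0.2572, -0.3678, 0.2313]
tool_rot: [180.0, -0.0, 38.0]
wrist_force: [0.8, -0.4, 0.2]
grip_width: -0.0004
grasp_force: 0.0
```

servo_tool(plan=[{"dx":25,"dy":-17,"dz":0,"rx":0,"ry":0,"rz":-0.045},{"dx":49,"dy":-34,"dz":0,"rx":0,"ry":0,"rz":-0.09},{"dx":73,"dy":-51,"dz":0,"rx":0,"ry":0,"rz":-0.135},{"dx":98,"dy":-68,"dz":0,"rx":0,"ry":0,"rz":-0.18},{"dx":122,"dy":-85,"dz":0,"rx":0,"ry":0,"rz":-0.225},{"dx":147,"dy":-102,"dz":0,"rx":0,"ry":0,"rz":-0.27},{"dx":171,"dy":-119,"dz":0,"rx":0,"ry":0,"rz":-0.315},{"dx":196,"dy":-136,"dz":0,"rx":0,"ry":0,"rz":-0.36}])

```text
time: 1.63
eef_pos: [0.3284, -0.1405, 0.2315]
tool_rot: [179.9, 0.0, 58.6]
wrist_force: [0.2, -0.8, 0.6]
grip_width: 0.0002
grasp_force: 0.0
```

servo_tool(plan=[{"dx":29,"dy":-7,"dz":0,"rx":0,"ry":0,"rz":-0.045},{"dx":58,"dy":-14,"dz":0,"rx":0,"ry":0,"rz":-0.09},{"dx":87,"dy":-22,"dz":0,"rx":0,"ry":0,"rz":-0.135},{"dx":115,"dy":-29,"dz":0,"rx":0,"ry":0,"rz":-0.18},{"dx":144,"dy":-36,"dz":0,"rx":0,"ry":0,"rz":-0.225},{"dx":173,"dy":-44,"dz":0,"rx":0,"ry":0,"rz":-0.27},{"dx":202,"dy":-51,"dz":0,"rx":0,"ry":0,"rz":-0.315},{"dx":231,"dy":-58,"dz":0,"rx":0,"ry":0,"rz":-0.36}])

```text
time: 2.3
eef_pos: [0.3998, 0.0871, 0.2316]
tool_rot: [179.9, -0.0, 79.3]
wrist_force: [-1.0, -0.4, -0.1]
grip_width: -0.0002
grasp_force: 0.0
```

servo_tool(plan=[{"dx":30,"dy":4,"dz":0,"rx":0,"ry":0,"rz":-0.05},{"dx":66,"dy":9,"dz":0,"rx":0,"ry":0,"rz":-0.1},{"dx":102,"dy":13,"dz":0,"rx":0,"ry":0,"rz":-0.15},{"dx":138,"dy":18,"dz":0,"rx":0,"ry":0,"rz":-0.2},{"dx":172,"dy":22,"dz":0,"rx":0,"ry":0,"rz":-0.25},{"dx":203,"dy":26,"dz":0,"rx":0,"ry":0,"rz":-0.3},{"dx":222,"dy":29,"dz":0,"rx":0,"ry":0,"rz":-0.33},{"dx":230,"dy":30,"dz":0,"rx":0,"ry":0,"rz":-0.351}])

```text
time: 2.97
eef_pos: [0.4727, 0.3082, 0.231]
tool_rot: [-180.0, -0.0, 99.4]
wrist_force: [-1.1, -0.9, -0.8]
grip_width: 0.0002
grasp_force: 0.0
```

Run:
```python
from cell import sensors, optics
from h import *
s=sensors.state();print(s["eef_pos"],s["tool_rot"],s["wrist_force"],s["q"].round(1))
f=optics.grab_frame("wrist");g=optics.grab_frame("scene")
T=np.array(f["tool_from_camera"]);A=rot(s["tool_rot"])
f["position"]=s["eef_pos"]+A@T[:3,3]; Rw=A@T[:3,:3]
f["attitude"]=R.from_matrix(Rw).as_euler('xyz',degrees=True)
for n,p in dict(red=(.4574,.4132,.068),blue=(.4721,.3243,.068),wood=(.4645,.3693,.137)).items():
    c=np.array(f["mtx"])@(Rw.T@(np.array(p)-f["position"]));print(n,(c[:2]/c[2]).round(0))
cv2.imwrite("pics/w1.png",f["frame"][:,:,::-1]);cv2.imwrite("pics/s1.png",g["frame"][:,:,::-1])
cv2.imwrite("pics/both1.png",cv2.resize(np.hstack([f["frame"],g["frame"]]),(800,300))[:,:,::-1])
```

```text
[0.47268473 0.3081625  0.23100888] [-1.79999291e+02 -3.12966380e-02  9.94430514e+01] [-1.06622986 -0.94131447 -0.75354335] [25.1  4.4 96.7  0.  78.9 15.6]
red [326.  61.]
blue [325. 195.]
wood [326. 136.]
```

View pics/both1.png

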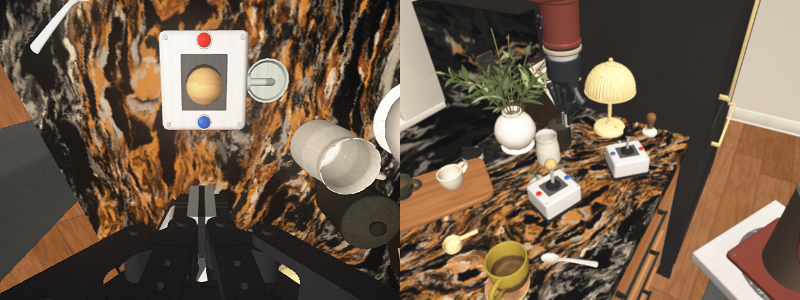

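The wrist view shows the fingers lined up with blue at (326,195), the ball at (328,136) and red at (326,64). These match the projected positions, so I'll descend beside the ball on the blue side.

servo_tool(plan=[{"dx":0,"dy":0,"dz":12,"rx":0,"ry":0,"rz":0},{"dx":0,"dy":0,"dz":32,"rx":0,"ry":0,"rz":0},{"dx":0,"dy":0,"dz":54,"rx":0,"ry":0,"rz":0},{"dx":0,"dy":0,"dz":76,"rx":0,"ry":0,"rz":0},{"dx":0,"dy":0,"dz":96,"rx":0,"ry":0,"rz":0},{"dx":0,"dy":0,"dz":110,"rx":0,"ry":0,"rz":0},{"dx":0,"dy":0,"dz":118,"rx":0,"ry":0,"rz":0},{"dx":0,"dy":0,"dz":118,"rx":0,"ry":0,"rz":0}])

```text
time: 3.73
eef_pos: [0.4707, 0.3037, 0.1107]
tool_rot: [-179.8, 0.1, 99.1]
wrist_force: [-0.8, -0.5, 0.7]
grip_width: 0.0
grasp_force: 0.0
```

servo_tool(plan=[{"dx":8,"dy":0,"dz":0,"rx":0,"ry":0,"rz":0},{"dx":16,"dy":0,"dz":0,"rx":0,"ry":0,"rz":0},{"dx":24,"dy":0,"dz":0,"rx":0,"ry":0,"rz":0},{"dx":30,"dy":0,"dz":0,"rx":0,"ry":0,"rz":0},{"dx":36,"dy":0,"dz":0,"rx":0,"ry":0,"rz":0},{"dx":42,"dy":0,"dz":0,"rx":0,"ry":0,"rz":0},{"dx":47,"dy":0,"dz":0,"rx":0,"ry":0,"rz":0},{"dx":50,"dy":0,"dz":0,"rx":0,"ry":0,"rz":0}])

```text
time: 4.4
eef_pos: [0.4646, 0.3557, 0.1137]
tool_rot: [180.0, 0.0, 99.3]
wrist_force: [0.9, -2.5, 1.6]
grip_width: -0.0002
grasp_force: 1.2
```

servo_tool(plan=[{"dx":3,"dy":0,"dz":0,"rx":0,"ry":0,"rz":0},{"dx":6,"dy":0,"dz":0,"rx":0,"ry":0,"rz":0},{"dx":8,"dy":0,"dz":0,"rx":0,"ry":0,"rz":0},{"dx":10,"dy":0,"dz":0,"rx":0,"ry":0,"rz":0},{"dx":12,"dy":0,"dz":0,"rx":0,"ry":0,"rz":0},{"dx":13,"dy":0,"dz":0,"rx":0,"ry":0,"rz":0},{"dx":14,"dy":0,"dz":0,"rx":0,"ry":0,"rz":0},{"dx":14,"dy":0,"dz":0,"rx":0,"ry":0,"rz":0}])

```text
time: 5.07
eef_pos: [0.4623, 0.3684, 0.1128]
tool_rot: [-180.0, 0.0, 99.2]
wrist_force: [3.4, -4.4, -2.4]
grip_width: -0.0002
grasp_force: 2.3
```

```bash
cat > look.py <<'E'
import sys
from cell import sensors, optics
from h import *
s=sensors.state();print(s["time"],s["eef_pos"],s["wrist_force"])
f=optics.grab_frame("scene");m=masks(f["frame"]);fr=f["frame"][210:340,170:320]
cv2.imwrite(f"pics/{sys.argv[1]}.png",cv2.resize(fr,None,fx=4,fy=4)[:,:,::-1])
P=lambda p:(lambda c:(c[:2]/c[2]).round(1))(np.array(f["mtx"])@(rot(f["attitude"]).T@(np.array(p)-f["position"])))
for t in(0,.2,.3,.36,.42): print(t,P(np.array([.4645-.165*.075*np.sin(t),.3693+.986*.075*np.sin(t),.063+.075*np.cos(t)])))
c=P(np.array([.459,.395,.13]));print(blob(f["frame"],m["wood"],(int(c[0]),int(c[1])),14))
E
python3 look.py t1
```

```text
5.0667 [0.4622526  0.368443   0.11276028] [ 3.42669284 -4.4188271  -2.35486291]
0 [239.7 263.2]
0.2 [231.8 268.1]
0.3 [228. 271.]
0.36 [225.7 273. ]
0.42 [223.6 275. ]
((224.55555555555554, 272.81159420289856), 414.0)
```

View pics/t1.png

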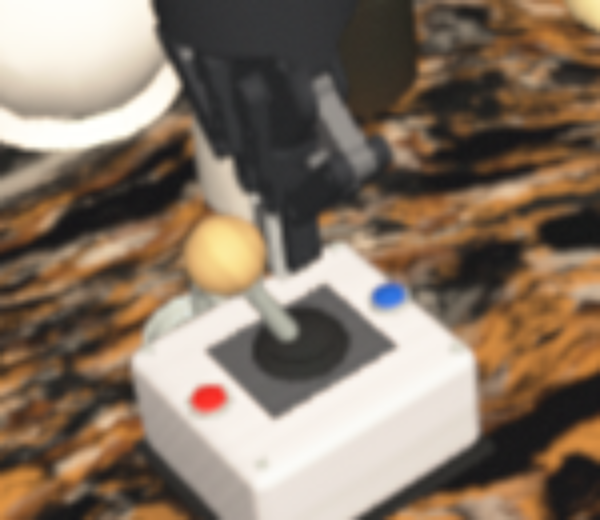

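The ball has moved to about (224.5,273), tilted towards red at roughly 0.37–0.4 rad. I'll press on gently to the stop.

servo_tool(plan=[{"dx":1,"dy":0,"dz":0,"rx":0,"ry":0,"rz":0},{"dx":2,"dy":0,"dz":0,"rx":0,"ry":0,"rz":0},{"dx":2.5,"dy":0,"dz":0,"rx":0,"ry":0,"rz":0},{"dx":3,"dy":0,"dz":0,"rx":0,"ry":0,"rz":0},{"dx":3.5,"dy":0,"dz":0,"rx":0,"ry":0,"rz":0},{"dx":4,"dy":0,"dz":0,"rx":0,"ry":0,"rz":0},{"dx":4,"dy":0,"dz":0,"rx":0,"ry":0,"rz":0},{"dx":4,"dy":0,"dz":0,"rx":0,"ry":0,"rz":0}])

```text
time: 5.78
eef_pos: [0.4616, 0.3711, 0.1123]
tool_rot: [-179.9, 0.2, 99.2]
wrist_force: [4.2, -8.1, -1.7]
grip_width: -0.0001
grasp_force: 4.2
```

servo_tool(plan=[{"dx":0.5,"dy":0,"dz":0,"rx":0,"ry":0,"rz":0},{"dx":1,"dy":0,"dz":0,"rx":0,"ry":0,"rz":0},{"dx":1.5,"dy":0,"dz":0,"rx":0,"ry":0,"rz":0},{"dx":2,"dy":0,"dz":0,"rx":0,"ry":0,"rz":0},{"dx":2,"dy":0,"dz":0,"rx":0,"ry":0,"rz":0},{"dx":2,"dy":0,"dz":0,"rx":0,"ry":0,"rz":0},{"dx":2,"dy":0,"dz":0,"rx":0,"ry":0,"rz":0},{"dx":2,"dy":0,"dz":0,"rx":0,"ry":0,"rz":0}])

```text
time: 6.45
eef_pos: [0.4616, 0.3713, 0.1123]
tool_rot: [-179.9, 0.3, 99.2]
wrist_force: [4.9, -14.7, 0.0]
grip_width: 0.0001
grasp_force: 7.4
```

```bash
python3 look.py t2
```

```text
6.45 [0.46162047 0.37134705 0.11228902] [  4.93528641 -14.73161051   0.02113534]
0 [239.7 263.2]
0.2 [231.8 268.1]
0.3 [228. 271.]
0.36 [225.7 273. ]
0.42 [223.6 275. ]
((223.49268292682927, 273.7878048780488), 410.0)
```

The force rose about 7 N over 0.2 mm of travel and the ball sits at the 0.42 pixel, so the stick is on its stop. Now the hold.

servo_tool(plan=[{"dx":0,"dy":0,"dz":0,"rx":0,"ry":0,"rz":0},{"dx":0,"dy":0,"dz":0,"rx":0,"ry":0,"rz":0},{"dx":0,"dy":0,"dz":0,"rx":0,"ry":0,"rz":0},{"dx":0,"dy":0,"dz":0,"rx":0,"ry":0,"rz":0},{"dx":0,"dy":0,"dz":0,"rx":0,"ry":0,"rz":0},{"dx":0,"dy":0,"dz":0,"rx":0,"ry":0,"rz":0},{"dx":0,"dy":0,"dz":0,"rx":0,"ry":0,"rz":0},{"dx":0,"dy":0,"dz":0,"rx":0,"ry":0,"rz":0}])

```text
time: 7.17
eef_pos: [0.4616, 0.3713, 0.1123]
tool_rot: [-179.9, 0.3, 99.2]
wrist_force: [4.3, -13.9, -1.0]
grip_width: 0.0
grasp_force: 7.4
```

servo_tool(plan=[{"dx":0,"dy":0,"dz":0,"rx":0,"ry":0,"rz":0},{"dx":0,"dy":0,"dz":0,"rx":0,"ry":0,"rz":0},{"dx":0,"dy":0,"dz":0,"rx":0,"ry":0,"rz":0},{"dx":0,"dy":0,"dz":0,"rx":0,"ry":0,"rz":0},{"dx":0,"dy":0,"dz":0,"rx":0,"ry":0,"rz":0},{"dx":0,"dy":0,"dz":0,"rx":0,"ry":0,"rz":0},{"dx":0,"dy":0,"dz":0,"rx":0,"ry":0,"rz":0},{"dx":0,"dy":0,"dz":0,"rx":0,"ry":0,"rz":0}])

```text
time: 7.83
eef_pos: [0.4616, 0.3714, 0.1123]
tool_rot: [-179.9, 0.3, 99.2]
wrist_force: [4.4, -14.4, 0.5]
grip_width: 0.0001
grasp_force: 7.4
```

servo_tool(plan=[{"dx":0,"dy":0,"dz":0,"rx":0,"ry":0,"rz":0},{"dx":0,"dy":0,"dz":0,"rx":0,"ry":0,"rz":0},{"dx":0,"dy":0,"dz":0,"rx":0,"ry":0,"rz":0},{"dx":0,"dy":0,"dz":0,"rx":0,"ry":0,"rz":0},{"dx":0,"dy":0,"dz":0,"rx":0,"ry":0,"rz":0},{"dx":0,"dy":0,"dz":0,"rx":0,"ry":0,"rz":0},{"dx":0,"dy":0,"dz":0,"rx":0,"ry":0,"rz":0},{"dx":0,"dy":0,"dz":0,"rx":0,"ry":0,"rz":0}])

```text
time: 8.5
eef_pos: [0.4616, 0.3713, 0.1123]
tool_rot: [-179.9, 0.3, 99.2]
wrist_force: [4.5, -14.2, 0.5]
grip_width: -0.0004
grasp_force: 7.4
```

servo_tool(plan=[{"dx":0,"dy":0,"dz":0,"rx":0,"ry":0,"rz":0},{"dx":0,"dy":0,"dz":0,"rx":0,"ry":0,"rz":0},{"dx":0,"dy":0,"dz":0,"rx":0,"ry":0,"rz":0},{"dx":0,"dy":0,"dz":0,"rx":0,"ry":0,"rz":0},{"dx":0,"dy":0,"dz":0,"rx":0,"ry":0,"rz":0},{"dx":0,"dy":0,"dz":0,"rx":0,"ry":0,"rz":0},{"dx":0,"dy":0,"dz":0,"rx":0,"ry":0,"rz":0},{"dx":0,"dy":0,"dz":0,"rx":0,"ry":0,"rz":0}])

```text
time: 9.17
eef_pos: [0.4616, 0.3713, 0.1123]
tool_rot: [-179.9, 0.3, 99.2]
wrist_force: [4.1, -14.1, -0.8]
grip_width: 0.0001
grasp_force: 7.4
```

The hold has lasted over 2.7 s, so I'll back off along the same line and then lift.

servo_tool(plan=[{"dx":-6,"dy":0,"dz":0,"rx":0,"ry":0,"rz":0},{"dx":-16,"dy":0,"dz":0,"rx":0,"ry":0,"rz":0},{"dx":-28,"dy":0,"dz":0,"rx":0,"ry":0,"rz":0},{"dx":-40,"dy":0,"dz":0,"rx":0,"ry":0,"rz":0},{"dx":-52,"dy":0,"dz":0,"rx":0,"ry":0,"rz":0},{"dx":-62,"dy":0,"dz":0,"rx":0,"ry":0,"rz":0},{"dx":-68,"dy":0,"dz":0,"rx":0,"ry":0,"rz":0},{"dx":-70,"dy":0,"dz":0,"rx":0,"ry":0,"rz":0}])

```text
time: 9.83
eef_pos: [0.4727, 0.3045, 0.1134]
tool_rot: [-180.0, -0.0, 99.1]
wrist_force: [0.8, -0.3, 0.3]
grip_width: -0.0003
grasp_force: 0.0
```

servo_tool(plan=[{"dx":0,"dy":0,"dz":-10,"rx":0,"ry":0,"rz":0},{"dx":0,"dy":0,"dz":-28,"rx":0,"ry":0,"rz":0},{"dx":0,"dy":0,"dz":-50,"rx":0,"ry":0,"rz":0},{"dx":0,"dy":0,"dz":-72,"rx":0,"ry":0,"rz":0},{"dx":0,"dy":0,"dz":-92,"rx":0,"ry":0,"rz":0},{"dx":0,"dy":0,"dz":-108,"rx":0,"ry":0,"rz":0},{"dx":0,"dy":0,"dz":-118,"rx":0,"ry":0,"rz":0},{"dx":0,"dy":0,"dz":-120,"rx":0,"ry":0,"rz":0}])

```text
time: 10.5
eef_pos: [0.4735, 0.3067, 0.2364]
tool_rot: [179.7, -0.1, 99.3]
wrist_force: [0.4, -0.4, -0.2]
grip_width: 0.0
grasp_force: 0.0
```

```bash
sed -i 's/(np.array(\[.459,.395,.13\]))/(np.array([.4645,.3693,.138]))/' look.py; python3 look.py t3
```

```text
10.5 [0.47352588 0.30667818 0.23644523] [ 0.39675957 -0.36851344 -0.18535396]
0 [239.7 263.2]
0.2 [231.8 268.1]
0.3 [228. 271.]
0.36 [225.7 273. ]
0.42 [223.6 275. ]
((239.40845070422534, 264.14084507042253), 426.0)
```

View pics/t3.png

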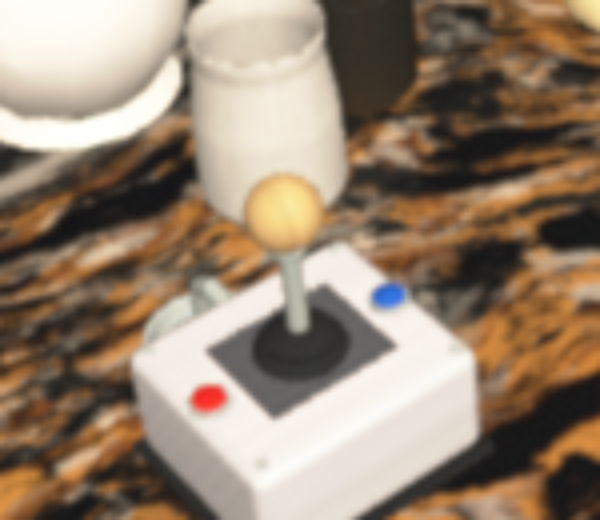

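The stick is upright again, with the ball at (239.4,264) in the scene image as it was at the start, and the gripper is clear.

```bash
python3 -c "
from cell import order
print(order.hand_in())"
```

```text
the job is handed in; nothing more can be done
None
```

I tilted the wooden-ball joystick to its red-side stop, held it there for over 2.7 s and released it; it sprang back upright, the black-ball joystick was not touched, and the job was handed in at about 10.5 s (no verdict was returned).

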